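Find the loose chair spindle by wiggling it and set it in the rework stand

ROBOT

A 6-joint arm with a two-finger parallel gripper is mounted at the origin on the work surface. World frame = base frame: x ahead of the robot, y to its left, z up, the work surface at z = 0. Lengths are in m, angles in rad, forces in N, time in s.
With the tool pointing down it reaches from about 0.275 to 0.875 m from the base axis. Payload 12.5 kg.
Tool frame: the origin (TCP) lies on the centre line of the jaws, within the pads' length; the fingertips stand r.finger_overhang ahead of it and the grasp point (between the pads) lies 3 mm ahead of it (r.finger_overhang is the distance from the TCP to the fingertips, in m); z points along the fingers, y is the line along which they close (so a half turn about z gives the same grasp; the last joint's range is limited). The gripper opens to 85 mm and grips with 20 to 120 N. Pads are 22 mm wide; open, the fingers measure 114 mm over their backs; the gripper's body (76 mm by 85 mm) begins 54 mm behind the grasp point. The pads swing forward as they close: fully open they stand 13 mm farther back than shut.
Start: joints at [1.261, 0.351, 1.652, -0, 1.139, -0.085], TCP at [0.123, 0.536, 0.253] pointing down, gripper open.
Joint ranges: [-2.75, 2.75], [-0.79, 2.1], [0.01, 2.65], [-1.57, 4.71], [0.07, 3.14], [-2.87, 2.87]. Speed limits (rad/s): [2.22, 2.22, 2.79, 3.14, 3.14, 3.14].

INTERFACE

Orientations are given as a unit quaternion [x, y, z, w].
In Python, from cell import r, optics gives the robot as it stands. The module is installed in compiled form; this text tells all that it offers. Calls block until the motion is done:
- r.move_to(position, orientation): joint-space move of the TCP to a pose.
- r.move_linear(position, rot=None, vel=0.15): straight line of the TCP; rot=None keeps the orientation; vel is the mean speed in m/s.
- r.set_joints(angles): joint-space move.
- r.set_gripper(opening, squeeze=None): opening from 0.0 (shut) to 1.0 (fully open); squeeze is the grip in N (None keeps the last); returns when the fingers have stopped.
- r.sleep(seconds).
- r.inverse_kinematics(position, orientation): joint angles nearest the present ones, or None.
- optics.get_image(name): name is "side" or "top" or "wrist"; returns a dict with "pixels" (384x512x3 uint8, red, green, blue), "depth" (384x512 float32, m along the optical axis (not along the pixel's ray), 0 where there is no reading), "fx", "fy", "cx", "cy" (pixels), "camera_from_world" (4x4, takes a point from world to camera coordinates); the wrist camera has in their place "mount" (4x4, takes a point from camera to tool coordinates, whose origin is the TCP and whose axes are the flange's). Camera axes: x right, y down, z forward; pixel columns grow to the right and rows downward; lengths in m; the calibration is good to about 2 mm. A picture is of the moment at which its call begins: read the wrist's pose just before it.
A pose or a line that the arm cannot do raises r.PlanningError and nothing moves.
- r.hand_in(): hands the job in; it is judged then, once.
Readings, each from a call of its own:
- r.current_t(): time.
- r.current_q(): joint angles.
- r.current_qvel(): joint speeds.
- r.current_effort(): joint torques, N m.
- r.current_tool_pos(): TCP position.
- r.current_ee_rot(): TCP orientation.
- r.current_contact_force(): force on the tool from outside, world axes, zero at the start.
- r.current_torque(): the same for the moment, N m.
- r.current_opening(): opening from 0.0 (shut) to 1.0 (fully open).
- r.current_finger_force(): force on a finger pad.
Only numpy, scipy, OpenCV 4.12 (cv2) and the standard library are available. Lean on these libraries where they do the work, as an engineer would, in place of code of your own. Each camera call takes 0.05 s, during which the arm holds its last target. There are 200 camera calls.

TASK

One of the four look-alike spindles dry-fitted in the chair rail has an undersized tenon: find it by feel, gently wiggling the spindles side to side while they stay seated, without forcing any of them against its hole. Once you have felt the loose one shift a couple of millimetres in its hole, draw it out and stand it upright in the empty hole of the rework stand, shoulder fully down on the stand, and let go. Leave the three tight spindles seated in the rail and do not disturb the other things on the bench.

Things in the scene. Friction and masses are not known exactly. Their poses are not given: they have to be found in the camera images.
- spindle_a: Plain turned chair spindle standing in a rail hole; all four look and measure alike outside. Collar 34 mm across, 10 mm tall, its under face (the shoulder) on the rail top, hiding the hole; cove and bead up to 34 mm, then a round shaft 24 mm thick; top 98 mm above the shoulder. Origin: on the axis at the shoulder's under face; z up. Below it a hidden tenon 32 mm long. Mass 0.10 to 0.16 kg.
- spindle_b: Spindle like spindle_a. Of the four, three have 20 mm tenons: held upright they have 0.5 mm of play to each side, then come up hard against the hole. Any of the four may be the loose one.
- spindle_c: Spindle like spindle_a. One of the four has an undersized 15 mm tenon: 3 mm of play to each side, resisted only by light friction (1 to 2 N; more if it is pressed down on its shoulder, as closing fingers can do). Any of the four may be this one.
- spindle_d: Spindle like spindle_a. All four are dry-fitted and lift out equally easily, so only the sideways play tells them apart. Any may be the loose one. Pushed sideways in the fingers with some 7 N, a tight one stops, though arm and fingers may give 1 to 1.5 mm (8 N per mm, roughly); the loose one goes on past 2 mm.
- rail: Fixed wooden chair rail lying on the bench, 64 mm wide (its x), 310 mm long (its y), 45 mm tall; four round holes 21 mm across and 37 mm deep in a row along its y at -111, -37, 37 and 111 mm from its middle. Which spindle stands in which hole varies. Origin: centre of the underside. x points across the rail, z up.
- stand: Fixed plywood rework stand, 100 x 100 x 45 mm, with one empty round hole in the middle of its top, 18 mm across, 37 mm deep, with a 2 mm chamfer; the undersized tenon fits it with 1.5 mm to each side. Origin: centre of the underside.
- stand_hole (a point): Centre of the mouth of the stand's hole, level with the stand's top, 45 mm above the bench.
- glue: White closed glue bottle, 56 mm across, 150 mm tall, behind the rail (on its +x side). Bystander. Origin: centre of the underside.
- sanding_block: Cork sanding block 70 x 110 x 30 mm, on the robot's side of the rail. Bystander. Origin: centre of the underside.
- screwdriver: Screwdriver lying on the bench. Bystander. Origin: centre of the underside.
- hammer: Hammer lying on the bench to the left. Bystander. Origin: centre of the underside.
- screw_jar: Jar with steel lid, 64 mm across, 85 mm tall, far right. Bystander. Origin: centre of the underside.
- tape: Empty tape core, ring 90 mm across, 24 mm tall, near right. Bystander. Origin: centre of the underside.
- offcut: Wood offcut 50 x 140 x 25 mm lying beside the stand, on its far side. Bystander. Origin: centre of the underside.
- foot_a (a point): Centre of the foot of spindle_a's tenon, on the axis, 32 mm below the shoulder.
- foot_b (a point): Centre of the foot of spindle_b's tenon, on the axis, 32 mm below the shoulder.
- foot_c (a point): Centre of the foot of spindle_c's tenon, on the axis, 32 mm below the shoulder.
- foot_d (a point): Centre of the foot of spindle_d's tenon, on the axis, 32 mm below the shoulder.

How it is judged:
By the outcome, as a careful person would: the job done as asked, in the order asked, and still so for the second after the job is handed in, with the robot touching nothing.
It also fails if it takes over 72 s, if anything falls off the work surface, if the arm or the gripper's body presses on something with over 40 N, if the wrist force passes 120 N, or if a joint passes its speed limit or range.

## Working session

There is one attempt and no reset: what is moved stays moved. The work goes in short steps, each a Python script; the robot and the scene stay as the last script left them, time stands still between calls to the robot, and variables do not carry over. Pictures are saved under pics/ and viewed, at most 10 in all, crops included, and the job is handed in when it is done.

```bash
mkdir -p pics
python3 - <<'E'
from cell import r, optics
import numpy as np, cv2, pickle
print(r.current_t(), r.current_tool_pos(), r.current_ee_rot(), r.finger_overhang, r.current_opening())
d={}
for n in ("top","side"):
    i=optics.get_image(n); d[n]=i
    cv2.imwrite(f"pics/{n}0.png", i["pixels"][:,:,::-1]); print(n,i["fx"],i["cx"],i["cy"],np.round(i["camera_from_world"],3).tolist(), (i["depth"]>0).mean())
pickle.dump(d,open("d0.pkl","wb"))
a=np.hstack
E
```

```text
0.0 [0.12248101 0.53587211 0.25274615] [ 1.12181192e-01  9.93687582e-01 -5.91754592e-04 -1.36773620e-04] 0.022 1.000685626357521
top 431.23646133205324 252.51059653504396 189.50166293661584 [[-0.125, -0.992, -0.005, 0.103], [-0.97, 0.124, -0.21, 0.549], [0.209, -0.022, -0.978, 1.131], [0.0, 0.0, 0.0, 1.0]] 0.9957122802734375
side 462.73747781267895 246.6404559305223 196.21938188105753 [[0.844, -0.537, 0.014, -0.467], [-0.344, -0.561, -0.753, 0.277], [0.412, 0.631, -0.658, 1.123], [0.0, 0.0, 0.0, 1.0]] 0.9958241780598959
```

View pics/top0.png

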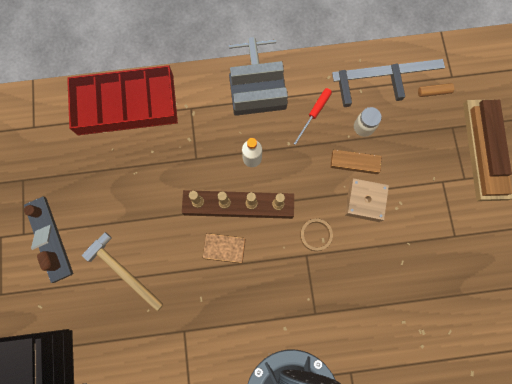

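View pics/side0.png

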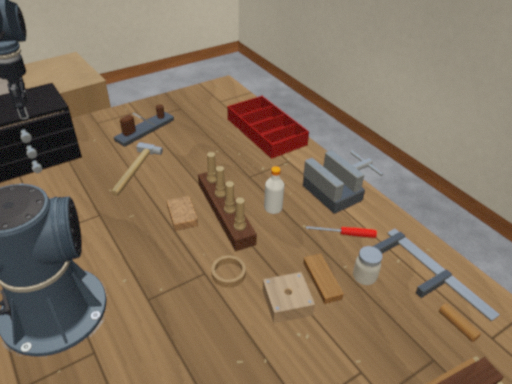

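The top view shows four spindle tops at about (193,196), (222,197), (251,199) and (279,200), the dark rail from (183,192) to (294,217), and the stand hole at (368,199). The side view shows the tops at about (211,155) to (240,203) and the stand hole at (290,293). Next I measure these from both views.

```bash
cat > h.py <<'E'
import numpy as np, cv2
def cloud(i):
    d=i["depth"]; v,u=np.mgrid[:384,:512]
    p=np.stack([(u-i["cx"])/i["fx"]*d,(v-i["cy"])/i["fy"]*d,d],-1)
    T=np.linalg.inv(i["camera_from_world"]); return p@T[:3,:3].T+T[:3,3]
def ray(i,u,v,z):
    T=np.linalg.inv(i["camera_from_world"]); w=T[:3,:3]@[(u-i["cx"])/i["fx"],(v-i["cy"])/i["fy"],1]
    return T[:3,3]+w*(z-T[2,3])/w[2]
def tri(i1,p1,i2,p2):
    P=[np.array([[i["fx"],0,i["cx"]],[0,i["fy"],i["cy"]],[0,0,1]])@i["camera_from_world"][:3] for i in(i1,i2)]
    x=cv2.triangulatePoints(P[0],P[1],np.float64(p1).reshape(2,1),np.float64(p2).reshape(2,1)); return (x[:3]/x[3]).ravel()
E
python3 - <<'E'
import pickle; from h import *
d=pickle.load(open("d0.pkl","rb")); tops={};holes={}
for n,i in d.items():
    w=cloud(i); roi=(w[...,0]>.35)&(w[...,0]<.75)&(w[...,1]>-.35)&(w[...,1]<.25)
    m=(roi&(w[...,2]>.132)&(w[...,2]<.16)).astype(np.uint8)
    k,l,s,c=cv2.connectedComponentsWithStats(m)
    print(n,"tall")
    for j in range(1,k):
        if s[j,4]>8:
            q=w[l==j]; q=q[q[:,2]>q[:,2].max()-.006]; print(s[j],np.round(c[j],1),np.round(q.mean(0),4),np.round(np.ptp(q,0),3))
    m=(roi&(w[...,2]>.038)&(w[...,2]<.055)).astype(np.uint8)
    k,l,s,c=cv2.connectedComponentsWithStats(m)
    for j in range(1,k):
        if s[j,4]>150:
            q=w[l==j]; rc=cv2.minAreaRect(q[:,:2].astype(np.float32)); print("flat",s[j],np.round(c[j],1),np.round(np.median(q,0),4),np.round(rc[0],4),np.round(rc[1],3),round(rc[2],1))
            # dark hole
            g=cv2.cvtColor(i["pixels"],cv2.COLOR_RGB2GRAY); x,y,ww,hh=s[j,:4]
            if abs(ww-hh)<25:
                hm=np.zeros_like(g); cy,cx=int(y+hh/2),int(x+ww/2); hm[cy-9:cy+10,cx-9:cx+10]=1
                hm=hm&(g<105); ys,xs=np.nonzero(hm); print("  hole px",xs.mean(),ys.mean(),len(xs),ray(i,xs.mean(),ys.mean(),.045))
E
python3 - <<'E'
import cv2,numpy as np
a=cv2.imread("pics/top0.png")[165:265,170:400]; b=cv2.imread("pics/side0.png")[140:330,160:350]
cv2.imwrite("pics/c1.png",np.vstack([cv2.resize(a,None,fx=3,fy=3),cv2.copyMakeBorder(cv2.resize(b,(300,300),interpolation=cv2.INTER_CUBIC),0,0,0,390,cv2.BORDER_CONSTANT)]))
E
```

```text
top tall
[247 138  10  11  91] [251.5 142.9] [0.6625 0.0223 0.1521] [0.025 0.023 0.006]
[189 191   9  10  72] [193.1 195.2] [0.5453 0.1869 0.1442] [0.022 0.021 0.006]
[218 191   9  10  71] [221.9 195.9] [0.5341 0.1153 0.1447] [0.021 0.021 0.006]
[247 192   9  10  70] [250.8 196.7] [0.5217 0.0404 0.1461] [0.02  0.02  0.006]
[275 193  10  10  74] [279.6 197.6] [ 0.5108 -0.0314  0.1443] [0.024 0.021 0.006]
flat [ 347  178   42   42 1289] [367.8 198.9] [ 0.4935 -0.281   0.046 ] [ 0.4944 -0.2823] [0.102 0.102] 71.5
  hole px 367.6666666666667 197.11111111111111 9 [ 0.49895335 -0.28173081  0.045     ]
flat [ 182  190  112   27 1983] [238.2 204. ] [0.5238 0.0771 0.0461] [0.5284 0.0787] [0.308 0.066] 81.1
side tall
[207 153   8   8  52] [210.4 156.1] [0.5439 0.1866 0.1452] [0.019 0.018 0.006]
[216 166   8   9  55] [219.6 170.1] [0.5318 0.1137 0.1437] [0.021 0.019 0.006]
[271 167   9  10  79] [275.  171.5] [0.6612 0.0212 0.1512] [0.022 0.025 0.006]
[225 182   9   9  61] [229.  185.3] [0.5196 0.0409 0.1434] [0.025 0.025 0.006]
[236 198   8   9  64] [239.5 201.8] [ 0.5088 -0.0317  0.1437] [0.023 0.024 0.006]
flat [ 198  172   59   71 1016] [226.6 211.7] [0.5111 0.0272 0.0457] [0.5264 0.0777] [0.315 0.066] 80.9
  hole px 225.83657587548637 207.72762645914398 257 [0.51733771 0.05660495 0.045     ]
flat [ 263  273   52   42 1459] [288.  293.1] [ 0.4905 -0.2846  0.045 ] [ 0.4929 -0.2802] [0.105 0.101] 71.3
  hole px 289.5 292.0 2 [ 0.49541224 -0.28338927  0.045     ]
```

View pics/c1.png

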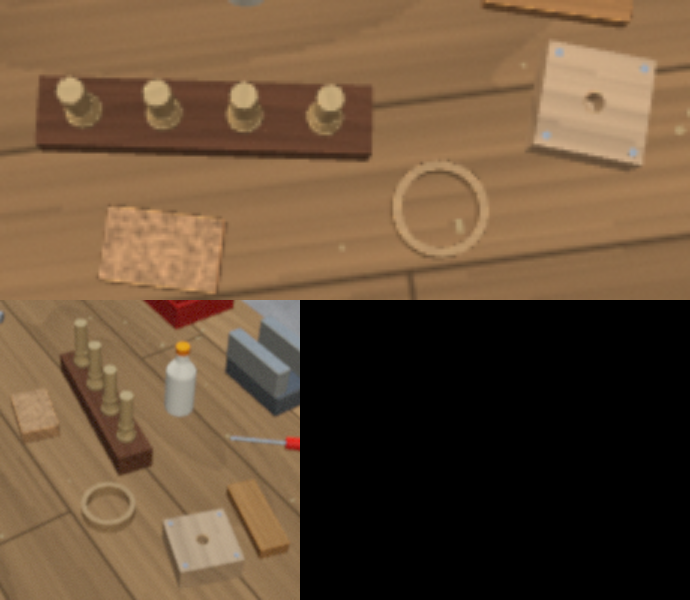

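All measurements agree with the given sizes: tops at z≈0.144, 222 mm between the outer spindles, and the rail and stand tops at 0.045. In the crop all four spindles are seated and the stand hole is clearly visible. I'll refine close up with the wrist camera.

```bash
cat >> h.py <<'E'
from scipy.spatial.transform import Rotation as R
def quat(phi):  # tool down, closing axis at world angle phi
    a=(phi+np.pi/2)/2; return [np.cos(a),np.sin(a),0.,0.]
PHI=-np.radians(9.0); Q=quat(PHI); U=np.array([np.cos(PHI),np.sin(PHI),0]); V=np.array([-U[1],U[0],0])
def wrist(r,optics):
    p=np.array(r.current_tool_pos()); q=r.current_ee_rot(); i=dict(optics.get_image("wrist"))
    T=np.eye(4); T[:3,:3]=R.from_quat(q).as_matrix(); T[:3,3]=p
    i["camera_from_world"]=np.linalg.inv(T@i["mount"]); return i
E
python3 - <<'E'
from cell import r,optics; from h import *; import pickle
print(r.inverse_kinematics([.50,.08,.33],Q))
r.move_to([.50,.08,.33],Q); r.sleep(.2)
print(r.current_t(), r.current_tool_pos(), r.current_q(), r.current_contact_force())
i=wrist(r,optics); print(np.round(i["mount"],3).tolist(),i["fx"])
pickle.dump(i,open("w1.pkl","wb")); cv2.imwrite("pics/w1.png",i["pixels"][:,:,::-1])
w=cloud(i)
m=((w[...,2]>.138)&(w[...,2]<.152)).astype(np.uint8)
k,l,s,c=cv2.connectedComponentsWithStats(m)
for j in range(1,k):
    if s[j,4]>30: q=w[l==j]; rc=cv2.minEnclosingCircle(q[:,:2].astype(np.float32)); print(s[j],np.round(np.median(q,0),4),np.round(rc[0],4),rc[1])
E
```

```text
[ 6.66937196e-02  1.98459667e-01  1.66073031e+00 -4.44089210e-16
  1.28240268e+00  2.23773352e-01]
2.4417 [0.49993949 0.08046256 0.32993873] [6.76126126e-02 1.98582383e-01 1.66072883e+00 9.63319780e-06
 1.28238603e+00 2.23778873e-01] [ 0.41366797  1.19359257 -0.20333523]
[[-0.001, -0.952, -0.305, 0.079], [1.0, -0.001, 0.0, 0.001], [-0.0, -0.305, 0.952, -0.121], [0.0, 0.0, 0.0, 1.0]] 333.3884193255318
[270  28  28  31 656] [0.5457 0.1886 0.143 ] [0.5459 0.1888] 0.01192846242338419
[269 118  26  26 526] [0.5341 0.1161 0.143 ] [0.5342 0.1157] 0.011947331950068474
[410 191  32  29 699] [0.6614 0.0251 0.1497] [0.6636 0.0232] 0.013443615287542343
[268 195  24  24 441] [0.5226 0.0438 0.1429] [0.5227 0.0426] 0.01216709241271019
[267 261  22  22 380] [ 0.511  -0.0284  0.1429] [ 0.511  -0.0298] 0.012027657590806484
```

View pics/w1.png

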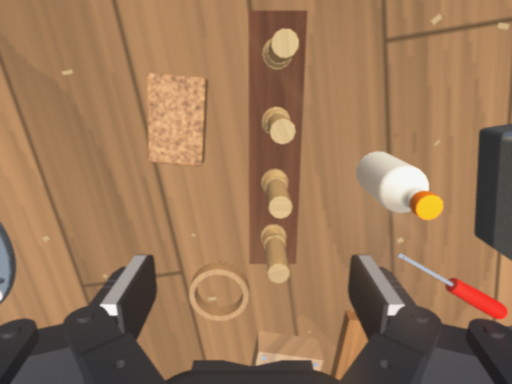

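The wrist picture shows the four spindle tops, at columns 268–284 and rows about 42, 131, 207 and 272, all with z=0.143. This agrees with the other views within 2 mm. I'll start feeling with the third spindle.

```bash
cat >> h.py <<'E'
S={1:(.5458,.1885),2:(.5342,.1157),3:(.5226,.0428),4:(.511,-.0297)}
ZG=.111
def force(r,n=6):
    f=[]
    for _ in range(n): f.append(r.current_contact_force()); r.sleep(.015)
    return np.mean(f,0)
def loc(f): return np.array([f@U,f@V,f[2]])
def probe(r,k):
    p=np.array([*S[k],ZG])
    r.set_gripper(.52,20)
    r.move_to(p+[0,0,.06],Q); r.move_linear(p,vel=.12); r.sleep(.15)
    f0=force(r,10); r.set_gripper(0.0,20); r.sleep(.1)
    f=loc(force(r)-f0); print(k,"closed",round(r.current_opening(),3),np.round(f,1),"t",r.current_t())
    off=np.zeros(3)
    for _ in range(4):   # relax the grip: null lateral and vertical load
        if abs(f[0])<1.5 and abs(f[1])<1.5 and abs(f[2])<2: break
        st=np.clip(f/14e3,-5e-4,5e-4); off+=U*st[0]+V*st[1]+np.array([0,0,np.clip(st[2],-2e-4,2e-4)])
        r.move_linear(p+off,vel=.02); f=loc(force(r)-f0)
    print(" relaxed",np.round(off*1e3,2),np.round(f,1))
    b=p+off; a0=np.array(r.current_tool_pos()); span=[]
    for s in (1,-1):
        for d in np.arange(.4,2.9,.4)*1e-3:
            r.move_linear(b+U*s*d,vel=.02); f=loc(force(r)-f0); x=(np.array(r.current_tool_pos())-a0)@U
            print("  %+.1f act %+.2f F %s"%(s*d*1e3,x*1e3,np.round(f,1)))
            if s*f[0]<-5: break
        span.append(s*d*1e3); r.move_linear(b,vel=.03)
    print(" span",span,"t",r.current_t()); return b
def release(r,b):
    r.set_gripper(.52); r.move_linear(b+[0,0,.06],vel=.2)
E
python3 - <<'E'
from cell import r,optics; from h import *
b=probe(r,3); np.save("b.npy",b)
E
```

```text
3 closed 0.274 [-1.2 -0.3  4.1] t 5.15
 relaxed [-0.09 -0.01  0.2 ] [-0.5  0.5  1.7]
  +0.4 act +0.14 F [-2.8  0.1  3.7]
  +0.8 act +0.60 F [-4.1 -0.3  4.1]
  +1.2 act +0.79 F [-5.8 -0.   5.9]
  -0.4 act -0.28 F [ 0.2  0.2 -0.4]
  -0.8 act -0.74 F [ 1.   0.3 -1.2]
  -1.2 act -0.98 F [ 3.  -0.2 -2.9]
  -1.6 act -1.30 F [ 5.1 -0.1 -2.6]
 span [np.float64(1.2000000000000002), np.float64(-1.6)] t 8.45
```

Spindle 3 stops hard on both sides (+1.2 and −1.6 mm), so it's tight. On to the next.

Run:
```python
from cell import r,optics; from h import *
release(r,np.load("b.npy")); b=probe(r,2); np.save("b.npy",b)
```

```text
2 closed 0.274 [-1.2 -0.1  2.9] t 11.325
 relaxed [-0.08  0.01  0.2 ] [-0.4 -0.3  1.5]
  +0.4 act +0.17 F [-2.4 -0.   3.1]
  +0.8 act +0.54 F [-4.8  0.   4.8]
  +1.2 act +0.72 F [-6.   0.2  6.4]
  -0.4 act -0.23 F [0.6 0.1 0. ]
  -0.8 act -0.75 F [ 1.2 -0.  -0.9]
  -1.2 act -0.99 F [ 2.9 -0.1 -2. ]
  -1.6 act -1.33 F [ 4.4 -0.3 -1.7]
  -2.0 act -1.59 F [ 5.6 -0.2 -1.8]
 span [np.float64(1.2000000000000002), np.float64(-2.0)] t 14.975
```

Spindle 2 is tight too: the force rises steadily on both sides.

Run:
```python
from cell import r,optics; from h import *
release(r,np.load("b.npy")); b=probe(r,1); np.save("b.npy",b)
```

```text
1 closed 0.273 [-1.2  0.   3.1] t 17.8417
 relaxed [-0.08  0.01  0.2 ] [0.  0.2 1.1]
  +0.4 act +0.16 F [-2.3  0.   2.5]
  +0.8 act +0.51 F [-4.7  0.   4.6]
  +1.2 act +0.72 F [-6.2  0.   6. ]
  -0.4 act -0.20 F [ 0.5 -0.2 -0.5]
  -0.8 act -0.79 F [ 1.2 -0.2 -1.1]
  -1.2 act -1.03 F [ 2.6 -0.3 -2.1]
  -1.6 act -1.36 F [ 4.8 -0.2 -2.5]
  -2.0 act -1.65 F [ 5.6 -0.3 -2.2]
 span [np.float64(1.2000000000000002), np.float64(-2.0)] t 21.4917
```

Spindle 1 is tight as well. I still have to feel spindle 4 to confirm it's the loose one.

Run:
```python
from cell import r,optics; from h import *
release(r,np.load("b.npy")); b=probe(r,4); np.save("b.npy",b)
```

```text
4 closed 0.272 [-1.6 -0.   4.7] t 24.85
 relaxed [-0.11  0.02  0.2 ] [-0.1 -0.1  1.6]
  +0.4 act +0.15 F [-2.2 -0.5  4.4]
  +0.8 act +0.32 F [-4.5 -0.3  6.7]
  +1.2 act +0.43 F [-6.3 -0.2  8.2]
  -0.4 act -0.23 F [0.5 0.1 0.9]
  -0.8 act -0.79 F [ 1.5 -0.1  0.3]
  -1.2 act -1.27 F [ 1.3 -0.   0.1]
  -1.6 act -1.68 F [0.9 0.1 0.6]
  -2.0 act -2.07 F [1.  0.  0.4]
  -2.4 act -2.46 F [ 0.8 -0.3  0.3]
  -2.8 act -2.87 F [ 1.2 -0.2  0.3]
 span [np.float64(1.2000000000000002), np.float64(-2.8000000000000003)] t 29.2
```

Spindle 4 slides beyond 2.8 mm at only about 1 N, so it's the loose one. I'll confirm with one more gentle wiggle, draw it out, and look at the stand hole.

Run:
```python
from cell import r,optics; from h import *; import pickle
b=np.load("b.npy"); f0=force(r)
for d in (-.0016,-.003):
    r.move_linear(b+U*d,vel=.03); print(d,np.round(loc(force(r)-f0),1))
r.move_linear(b-U*.0012,vel=.03)
r.set_gripper(0.0,35)
r.move_linear(b-U*.0012+[0,0,.10],vel=.08)
print(r.current_t(),r.current_opening(),np.round(force(r)-f0,1))
r.move_to([.4845,-.341,.24],Q); r.sleep(.2)
i=wrist(r,optics); pickle.dump(i,open("w2.pkl","wb")); cv2.imwrite("pics/w2.png",i["pixels"][:,:,::-1])
s=optics.get_image("side"); pickle.dump(s,open("s2.pkl","wb")); cv2.imwrite("pics/s2.png",s["pixels"][:,:,::-1])
print(r.current_t(),r.current_opening(),r.current_tool_pos())
w=cloud(i); m=((w[...,2]>.04)&(w[...,2]<.05)).astype(np.uint8)
k,l,st,c=cv2.connectedComponentsWithStats(m); j=1+np.argmax(st[1:,4]); q=w[l==j]
rc=cv2.minAreaRect(q[:,:2].astype(np.float32)); print(st[j],np.median(q,0),rc)
```

```text
-0.0016 [ 2.4 -0.1 -3.6]
-0.003 [ 3.  -0.2 -4.1]
31.8667 0.27441849378676975 [ 2.3 -0.7 -5.8]
33.4667 0.2757645605627201 [ 0.48481044 -0.34037305  0.24003428]
[  191    40   126   130 11928] [ 0.49501162 -0.27662056  0.04506217] ((0.4946644902229309, -0.28079333901405334), (0.10028544068336487, 0.10015232861042023), 71.44187927246094)
```

View pics/w2.png

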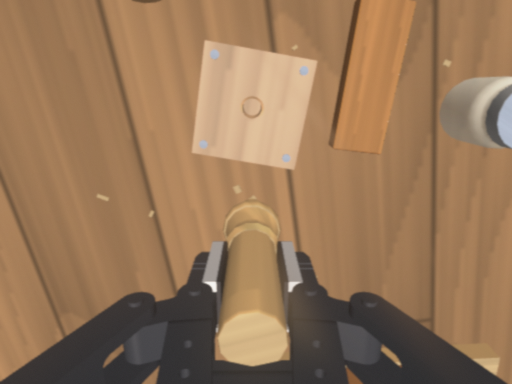

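View pics/s2.png

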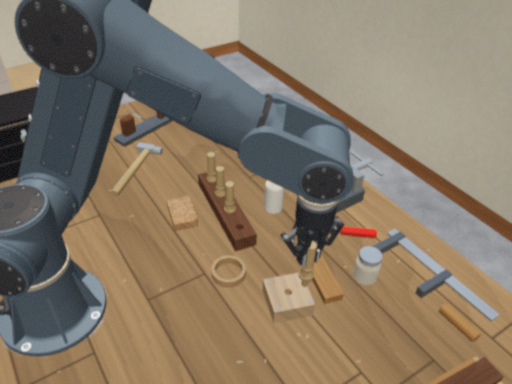

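The wrist picture shows the spindle upright in the jaws, with its top near (253,337), and the stand hole at about (252,107). In the side view the other three are still seated. I'll measure the hole centre and the spindle's place in the hand from this picture.

Run:
```python
from h import *; import pickle
i=pickle.load(open("w2.pkl","rb")); g=cv2.cvtColor(i["pixels"],cv2.COLOR_RGB2GRAY)
w=cloud(i); sub=slice(90,125),slice(236,270)
# hole: ring darker than top / depth below top
m=np.zeros_like(g); m[sub]=(w[sub][...,2]<.0425); ys,xs=np.nonzero(m); print("depth hole",len(xs),ray(i,xs.mean(),ys.mean(),.045),w[sub][...,2].min())
gg=cv2.GaussianBlur(g,(3,3),0)[sub]; b=(gg<np.median(gg)-18).astype(np.uint8); ys,xs=np.nonzero(b); pts=np.stack([xs+236,ys+90],1).astype(np.float32)
e=cv2.fitEllipse(cv2.convexHull(pts)); print(len(xs),e, ray(i,*e[0],.045))
# spindle in hand
tcp=np.array([.48481,-.34037,.24003])
mm=(w[...,2]>.262)&(w[...,2]<.285)&(np.linalg.norm(w[...,:2]-tcp[:2],axis=-1)<.03)
q=w[mm]; print(len(q),np.median(q[:,2])); h=np.median(q[:,2]); q=q[abs(q[:,2]-h)<.002]
(cx,cy),rad=cv2.minEnclosingCircle(q[:,:2].astype(np.float32)); d=np.array([cx,cy,h])-tcp; print("top rel: U,V,z",d@U,d@V,d[2],rad)
c=w[(w[...,2]>.166)&(w[...,2]<.187)&(np.linalg.norm(w[...,:2]-tcp[:2],axis=-1)<.025)]; l=np.stack([(c-tcp)@U,(c-tcp)@V,c[:,2]],1)
if len(l): print("collar",len(l),l.min(0),l.max(0), "mean U", (l[:,0].min()+l[:,0].max())/2)
```

```text
depth hole 310 [ 0.49471667 -0.28050536  0.045     ] 0.006183690939753517
139 ((251.48648071289062, 106.94652557373047), (19.78186798095703, 22.198915481567383), 1.596243977546692) [ 0.4952596  -0.27967035  0.045     ]
7697 0.271422210955357
top rel: U,V,z 1.6899669230782958e-05 -0.0001006378892779264 0.03139221095535702 0.03009055368602276
collar 651 [-0.01588222 -0.00722443  0.17603313] [0.01710887 0.01653999 0.18697605] mean U 0.0006133267549455132
```

Three estimates of the hole agree within 1 mm at about (0.4948, −0.2804), and the spindle is centred in the hand to about 0.5 mm. Now I insert it while watching the force.

Run:
```python
from cell import r,optics; from h import *; import pickle
p=np.array([.4946,-.2799,.165]); r.move_linear(p+[0,0,.05],vel=.15); r.move_linear(p,vel=.1); r.sleep(.2); f0=force(r,12)
off=np.zeros(3)
for z in list(np.arange(.148,.1165,-.004))+list(np.arange(.116,.1085,-.0008)):
    r.move_linear([p[0]+off[0],p[1]+off[1],z],vel=.04); f=loc(force(r,4)-f0)
    print("%.4f act %.4f"%(z,r.current_tool_pos()[2]),np.round(f,1))
    if abs(f[2])>7: break
    off+=np.where(abs(f[0])>2,U*np.clip(f[0]/14e3,-3e-4,3e-4),0)+np.where(abs(f[1])>2,V*np.clip(f[1]/14e3,-3e-4,3e-4),0)
print(off*1e3,r.current_t(),r.current_opening())
```

```text
0.1480 act 0.1481 [-0.4 -0.2  0.3]
0.1440 act 0.1440 [-0.4 -0.1 -0.1]
0.1400 act 0.1399 [-0.4 -0.3  0.3]
0.1360 act 0.1359 [-0.3  0.   0.2]
0.1320 act 0.1319 [-0.4 -0.3  0.4]
0.1280 act 0.1279 [-0.5  0.1  0. ]
0.1240 act 0.1239 [-0.2 -0.1 -0.1]
0.1200 act 0.1199 [-0.4 -0.2 -0.1]
0.1160 act 0.1159 [-0.1 -0.   0.1]
0.1152 act 0.1153 [-0.3 -0.2  0. ]
0.1144 act 0.1144 [-0.4  0.4  0.3]
0.1136 act 0.1136 [-0.4  0.3  0.1]
0.1128 act 0.1128 [-0.5 -0.2 -0.1]
0.1120 act 0.1120 [-0.3 -0.4 -0.2]
0.1112 act 0.1113 [-0.4 -0.2  1.1]
0.1104 act 0.1112 [-3.5  0.7  9.8]
[0. 0. 0.] 40.5 0.27336802002316274
```

It went in without resistance and the shoulder met the stand at the predicted height. I'll release, retreat and check.

Run:
```python
from cell import r,optics; from h import *
r.set_gripper(.52); r.sleep(.1)
p=np.array(r.current_tool_pos()); r.move_linear(p+[0,0,.08],vel=.12); r.move_linear(p+[0,0,.16]-V*.05,vel=.2); r.sleep(.3)
i=wrist(r,optics); s=optics.get_image("side")
cv2.imwrite("pics/f.png",np.vstack([i["pixels"][:300],cv2.resize(s["pixels"][140:330,150:400],(512,290))])[:,:,::-1])
print(r.current_t(),np.round(force(r),1))
w=cloud(i); h=np.array([.4948,-.2804])
near=np.linalg.norm(w[...,:2]-h,axis=-1)<.03
q=w[near&(w[...,2]>.135)&(w[...,2]<.155)]; print("top",len(q),np.median(q,0),cv2.minEnclosingCircle(q[:,:2].astype(np.float32)))
ws=cloud(s)
for n,c in {**S,"st":h}.items():
    m=(np.linalg.norm(ws[...,:2]-c,axis=-1)<.02)&(ws[...,2]>.12)&(ws[...,2]<.16); print(n,m.sum(),np.round(np.percentile(ws[m][:,2],95),4) if m.sum() else None)
```

```text
42.7833 [-0.1  0.4 -0.1]
top 810 [ 0.49525624 -0.28020913  0.14295461] ((0.49511492252349854, -0.280673623085022), 0.011965812183916569)
1 76 0.1457
2 80 0.1447
3 92 0.145
4 0 None
st 127 0.145
```

View pics/f.png

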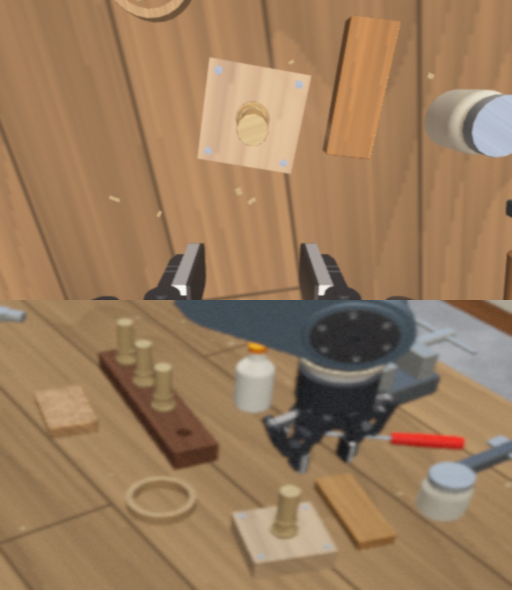

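The spindle stands upright in the stand at (253,128), its top at z=0.143, which means the shoulder is fully down. The other three are still seated, nothing else has moved, and the gripper is clear.

```bash
python3 -c "
from cell import r
print(r.hand_in())"
```

```text
the job is handed in; nothing more can be done
None
```

The loose spindle was the one in the rail's right-hand end hole (about 3 mm of sideways slide at 1–3 N); it now stands upright in the rework stand, shoulder fully down and released, the three tight ones are still seated, and the job is handed in at about 43 s of the 72 s.

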